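# Close the lens clamp on a trial lens to its gauge point

### The arm

A 7-joint arm with a two-finger parallel gripper is mounted at the origin on a cart in front of the work surface, level with it; the furniture and walls round the work are solid. World frame = base frame: x ahead of the robot, y to its left, z up, the work surface at z = 0. Lengths are in mm, angles in rad, forces in N, time in s.
With the tool pointing down it reaches from about 425 to 925 mm from the base axis. Payload 6.8 kg.
Tool frame: the origin (TCP) lies midway between the tips of the shut fingers; the grasp point (between the pads) lies 19 mm behind it; z points along the fingers, y is the line along which they close (so a half turn about z gives the same grasp; the last joint's range is limited). The gripper opens to 85 mm and grips with 20 to 120 N. Pads are 22 mm wide; open, the fingers measure 114 mm over their backs; the gripper's body (76 mm by 85 mm) begins 54 mm behind the grasp point. The pads swing forward as they close: fully open they stand 13 mm farther back than shut.
Start: joints at [-1.382, 0.477, 0.022, 1.555, -0.011, 1.109, -0.083], TCP at [197.408, 645.506, 231.308] pointing down, gripper open.
Joint ranges: [-2.96, 2.96], [-0.34, 2.1], [-1.41, 1.46], [0.24, 2.44], [-1.37, 4.51], [0.17, 1.92], [-2.96, 2.96]. Speed limits (rad/s): [2.39, 2.39, 3.14, 3.14, 3.14, 3.14, 3.14].

### API

Orientations are given as a 3x3 rotation matrix whose columns are the frame's x, y, z axes.
In Python, from plant import bot gives the robot as it stands.
- The arm moves only by the tool servo_tool, never from a script. Its argument "targets" is a list of rows, each a list of 3 entries, a list of its own where there are three numbers: the turn, a rotation vector about the tool's x, y, z in rad, then the shift along the tool's x, y, z in mm, then the finger opening in mm, from 0 to 85.4. In form: [[[wx, wy, wz], [tx, ty, tz], hand], ...]. A call has exactly 10 rows; each row shifts and turns the commanded pose from where the row before left it, along the tool's axes as they then stand; what a row does not reach is not made up. A row lasts 1/12 s, in which the tool goes at most 41.7 mm and 7.16 degrees, less where a joint would pass 70% of its speed; a pose out of reach is approached as far as the arm can. A call with a gripper value outside its range is refused whole. The fingers move at their own pace and stop on an object; the grip force is fixed at half the most. Time passes only in rows, so rows that do not move let the fingers close, or fill a call up. It gives the time, the measured TCP pose, the force, the opening and the grip force at its end, in the units of the state.
- bot.read_state(): the state, without advancing time (a new reading comes with each control period).
- bot.snapshot(name): name is "scene" or "top" or "wrist"; returns the picture (400x640x3 uint8, red, green, blue); there is no depth.
- bot.get_calibration(name): a dict with "K" (3x3 intrinsics, pixels), "k1" (the pictures are not rectified: a ray, as slopes to the right and down, at radius r is drawn at 1 + k1 r^2 times it, then the intrinsics apply), "R" (3x3) and "t" (3): a world point X has camera coordinates R X + t. Camera axes: x right, y down, z forward; pixel columns grow to the right and rows downward; lengths in mm; the calibration is good to about 2 mm. A picture is of the moment at which its call begins: read the wrist's pose just before it. get_calibration takes no time and is no camera call; for the wrist camera it gives the pose at the moment of the call.
- bot.sign_off(): hands the job in; it is judged then, once.
The state is a dict: "time_s": time; "joint_pos": joint angles; "joint_vel": joint speeds; "tau": joint torques, N m; "position": TCP position; "orientation": TCP orientation; "wrist_force": force on the tool from outside, world axes, zero at the start; "torque": the same for the moment, N m; "grip_width": opening from 0.0 (shut) to 1.0 (fully open); "grip_force": force on a finger pad.
Only numpy, scipy, OpenCV 4.12 (cv2) and the standard library are available. Lean on these libraries where they do the work, as an engineer would, in place of code of your own. Each camera call takes 0.05 s, during which the arm holds its last target. There are 200 camera calls.

### The job

Load the trial lens lying on the lens clamp's bed: push it in by its tab with a fingertip until its ring rests against the back stop, then roll the knurled wheel under a fingertip until the moving jaw's pointer stands level with the fixed gauge point, so that the lens is captive but can still be turned. Nothing is picked up: do not lift the lens, do not push the jaw itself, and do not roll on until the jaws squeeze the lens; leave the other things on the desk where they are.

Things in the scene. Friction and masses are not known exactly. Their poses are not given: they have to be found in the camera images.
- clamp: Lens clamp: white base fixed to the desk, 82 mm (x) by 212 mm (y). Origin on the desk under its middle; x = loading direction, from the robot's side to the back stop; y = jaw travel, towards the fixed jaw; z up. Metal bed at z = 14 mm; a loading tongue level with it (y = 6 to 66 mm) reaches forward to x = -69 mm. Jaws: shallow rubber-lined V's, 28 mm wide about x = 0, tops at z = 28 mm.
- back_stop (a point): Middle of the face of the back stop, a steel bar 7 mm high across the bed, face at clamp x = 19.5 mm, from y = 13 to 67 mm. The lens ring comes to rest against it.
- fixed_jaw (a point): Apex of the fixed jaw's V, 5 mm above the bed, at clamp (0, 66.75) mm; its lips stand 5 mm nearer the moving jaw. With the moving jaw at the gauge point the apexes are 43.5 mm apart, and the 38 mm lens can no longer pass between the lips.
- wheel_top (a point): Highest point of the knurled wheel at rest, middle of its rim, 62.4 mm above the desk, at clamp (-16, -72) mm. Dark steel, 44.8 mm across, 16 mm wide, axle level along the clamp's x; 15 mm proud of the fork's front cheek, 7 mm proud of the cover behind it (from clamp x = -7 mm). The axle does not yield. Turning takes 1 to 2 N at the rim, so press about 4 to 10 N while stroking.
- knurled_wheel (a joint): Turn of the wheel, rad. Stroking its top away from the jaws (along the clamp's -y) turns it positive and closes the moving jaw, 8 mm per rad (a pinion on a rack): 1 mm of stroke moves the jaw about 0.36 mm. It stays where it is left.
- jaw_slide (a joint): Position of the moving jaw, m: its pointer's distance from the gauge point along the clamp's y. 0 = level with the gauge point, positive = open (it starts about 18 to 27 mm open; limits -5 and 30 mm). The jaws would begin to squeeze the lens at about -3 mm.
- moving_jaw: Moving jaw, a steel block with a rubber-lined V, on slideways on the bed, with a rack behind it leading to the wheel. Origin at the V's apex at z = 14 mm; at the gauge point it lies at clamp (0, 23.25) mm. Its V lips are 5 mm nearer the fixed jaw. Moved only by the wheel; do not push on it.
- jaw_pointer (a point): Tip of the dark wedge pointer on the front (robot's side) of the moving jaw's block; points along the clamp's -x.
- gauge_point (a point): Tip of the fixed dark wedge on the scale strip, pointing along the clamp's +x, 18 mm above the desk; the pointer's tip comes to stand 1 mm before it, tip to tip.
- trial_lens: Trial lens flat on the loading tongue: metal ring 38 mm across, 8 mm thick, with a tab 8 mm wide reaching 34.5 mm from the ring's centre. Body y points from tab to ring, z up; 16 to 30 g, slides easily. Starts with its tab to the robot's side, body +y within 0.08 rad of clamp +x, ring centre 35 to 45 mm short of its place, in line with the open gap. A square push on the tab's end keeps it straight.
- lens_centre (a point): Centre of the lens ring, on its underside. Against the back stop it is at clamp x = about +0.5 to 1 mm; the closing jaw carries it sideways to about y = 45 mm.
- tab_end (a point): Middle of the outer end face of the lens tab, 4 mm above the lens's underside.
- keratometer_corner (a point): On the desk at the near left corner of the foot of the keratometer, the tall fixed eye instrument (0.6 m high) to the right of the work; it fills the space beyond and to the right of this point. Come to the clamp from the robot's side, not across the instrument.
- spare_lens: Bystander: another trial lens, flat on the desk near the clamp's front, 9 mm high.
- loupe: Bystander: black stand magnifier, 36 mm across, 26 mm high, behind the clamp.
- drop_bottle: Bystander: dropper bottle, 27 mm across, 68 mm high, behind the clamp.
- paste_tin: Bystander: round tin, 40 mm across, 18 mm high, left of the clamp.
- screwdriver: Bystander: small screwdriver, 95 mm long, 13 mm high, lying in front of the clamp.
- tip_case: Bystander: small hinged case, 56x66x30 mm, left of the clamp.
- occluder: Bystander: black eye paddle, 188 mm long, lying to the right on the desk.

How it is judged (in metres and radians):
On the way, in this order (a step that is already met when the one before it is completed fails the run):
1. the lens lies on the bed with its ring against the back stop (within 5 mm) (x of lens_centre in the frame of clamp above -0.004 m and height (world z) of lens_centre below 0.018 m and angle between trial_lens's own z axis and vertical below 0.12 rad), for 0.2 s.
2. the moving jaw is at the gauge point with the lens between the jaws (value of joint jaw_slide between -0.002 and 0.002 m and x of lens_centre in the frame of clamp between -0.006 and 0.006 m and y of lens_centre in the frame of clamp between 0.039 and 0.051 m and height (world z) of lens_centre below 0.018 m and angle between trial_lens's own z axis and vertical below 0.12 rad), for 0.2 s.
At the end, for the whole second after the job is handed in: The moving jaw's pointer stands within 2 mm of the gauge point, the lens lies flat on the bed between the jaws' V's (centre within 6 mm of the middle both ways), everything at rest (all of step 2 and linear speed of trial_lens below 0.01 m/s and velocity of joint jaw_slide between -0.002 and 0.002 m/s); the robot touches nothing.
It fails at once if the lens is lifted more than 4 mm off the bed (height (world z) of lens_centre above 0.018 m).
It fails at once if the robot pushes the moving jaw itself (contact force between any of the fingers, the arm and moving_jaw above 1.5 N).
It fails at once if the jaws squeeze the lens (over 8 N) (contact force between moving_jaw and trial_lens above 8 N).
It fails at once if a bystander is moved more than 25 mm (distance of any of spare_lens, loupe, drop_bottle, paste_tin, screwdriver, tip_case, occluder from where it was at the start of the episode above 0.025 m).
It also fails if it takes over 58 s, if anything falls off the work surface, if the arm or the gripper's body presses on something with over 40 N, if the wrist force passes 120 N, or if a joint passes its speed limit or range.

## Working session

There is one attempt and no reset: what is moved stays moved. The work goes in short steps, Python scripts to look and compute and a tool call to move; the robot and the scene stay as the last step left them, time stands still between calls to the robot, and variables do not carry over. Pictures are saved under pics/ and viewed, at most 10 in all, crops included, and the job is handed in when it is done.

Besides the shell and the picture viewer there is one more tool, called after "Call:" in YAML: its name, and indented under it one key for each argument. servo_tool: Moves the arm, as the interface text tells. Its arguments: {"type":"object","properties":{"targets":{"type":"array"}},"required":["targets"]}

```bash
mkdir -p pics
cat > h.py <<'E'
import numpy as np, cv2
from plant import bot
def snap(n,f,s=1):
    im=bot.snapshot(n); cv2.imwrite('pics/'+f,cv2.cvtColor(im,cv2.COLOR_RGB2BGR)); return im
def ray(n,px,c=None):
    c=c or bot.get_calibration(n); K=np.array(c['K']);k1=c['k1'];R=np.array(c['R']);t=np.array(c['t'])
    d=np.linalg.solve(K,[px[0],px[1],1.])[:2]; u=d.copy()
    for _ in range(20): u=d/(1+k1*(u@u))
    return -R.T@t, R.T@np.array([u[0],u[1],1.])
def onz(n,px,z,c=None):
    o,d=ray(n,px,c); return o+d*(z-o[2])/d[2]
def proj(n,X,c=None):
    c=c or bot.get_calibration(n); p=np.array(c['R'])@np.array(X)+np.array(c['t']); u=p[:2]/p[2]
    u=u*(1+c['k1']*(u@u)); return (np.array(c['K'])@[u[0],u[1],1])[:2]
E
python3 - <<'E'
from h import *
a=snap('top','top.png');b=snap('scene','scene.png')
for n in('top','scene'):
    c=bot.get_calibration(n);print(n,np.array(c['K']).round(1).tolist(),c['k1'],(-np.array(c['R']).T@c['t']).round(),np.array(c['R']).round(2).tolist())
s=bot.read_state();print(s['time_s'],s['position'],np.array(s['orientation']).round(3).tolist())
E
```

```text
top [[458.1, 0.0, 311.8], [0.0, 458.1, 196.9], [0.0, 0.0, 1.0]] 0.002275331493287016 [ 252.   -5. 1419.] [[0.07, -1.0, 0.01], [-0.98, -0.07, -0.2], [0.2, 0.01, -0.98]]
scene [[435.6, 0.0, 310.6], [0.0, 435.6, 198.7], [0.0, 0.0, 1.0]] 0.0028716220345157864 [ 879.  406. 1082.] [[-0.77, 0.64, -0.01], [0.57, 0.68, -0.46], [-0.29, -0.36, -0.89]]
0.1 [197.25710513 644.96953916 230.39731584] [[-0.956, 0.292, -0.0], [0.292, 0.956, -0.002], [-0.0, -0.002, -1.0]]
```

View pics/top.png

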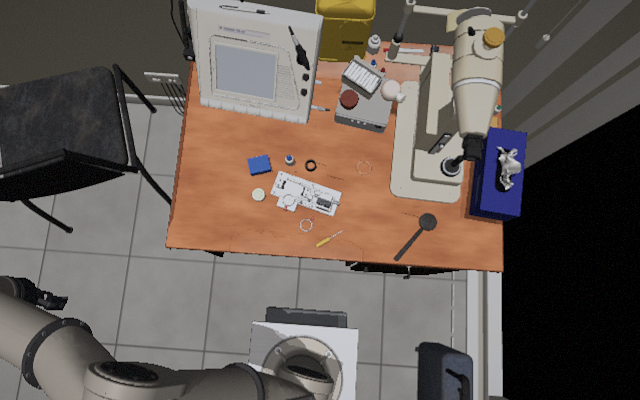

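View pics/scene.png

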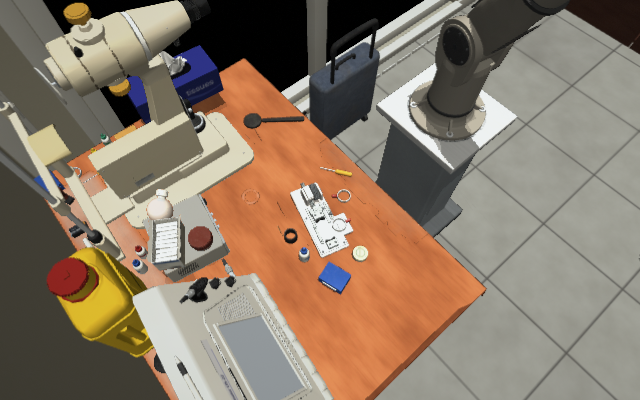

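The top view shows the clamp at about (307,193), long axis tilted slightly, with the lens on the tongue at (289,201) and the wheel at (326,203). The spare lens is at (307,225) and the screwdriver at (330,238). The scene view agrees. I'll take a rough pose from the white mask next.

```bash
python3 - <<'E'
from h import *
for n,f,(x,y) in(('top','top.png',(307,193)),('scene','scene.png',(322,218))):
    im=cv2.imread('pics/'+f); cr=im[y-40:y+60,x-60:x+60]; big=cv2.resize(cr,None,fx=5,fy=5,interpolation=cv2.INTER_CUBIC); cv2.imwrite('pics/c_'+f,big)
    m=((cr.min(2)>170)*255).astype(np.uint8); cs,_=cv2.findContours(m,0,2); c=max(cs,key=cv2.contourArea)+np.array([x-60,y-40])
    P=np.array([onz(n,p,11)[:2] for p in c[:,0].astype(float)],np.float32); r=cv2.minAreaRect(P); print(n,r,cv2.boxPoints(r).round())
c=bot.get_calibration('wrist');s=bot.read_state();R=np.array(s['orientation']);o=-np.array(c['R']).T@c['t']
print('cam in tool',R.T@(o-s['position']),(R.T@np.array(c['R']).T).round(3).tolist(),c['K'])
E
python3 -c "
import cv2,numpy as np
a=cv2.imread('pics/c_top.png');b=cv2.imread('pics/c_scene.png')
cv2.imwrite('pics/two.png',cv2.resize(np.hstack([a,b]),(800,333)))"
```

```text
top ((538.1985473632812, 31.138526916503906), (209.7438507080078, 107.34823608398438), 74.31037139892578) [[458. -55.]
 [562. -84.]
 [618. 118.]
 [515. 147.]]
scene ((537.0679321289062, 33.160186767578125), (210.737060546875, 109.11080169677734), 74.2889633178711) [[456. -53.]
 [561. -83.]
 [618. 120.]
 [513. 149.]]
cam in tool [  81.62433859   -0.30184031 -142.17129449] [[0.0, -0.948, -0.318], [1.0, 0.001, -0.001], [0.001, -0.318, 0.948]] [[325.90109121   0.         314.62438505]
 [  0.         325.90109121 196.61344238]
 [  0.           0.           1.        ]]
```

View pics/two.png

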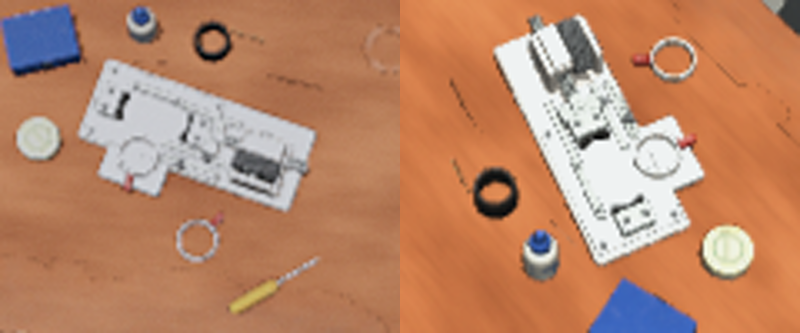

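Both views give the clamp's full footprint at 210 × 108 mm (expected 212 × 110). Its origin is at about (551, 28) and its yaw about -15.7°, close to the tool's own yaw. In the crops the lens tab is red and the jaw is well open. I'll move the arm to a close viewing pose on the robot's side.

Call:
servo_tool:
  targets:
    - [[0, 0, 0], [-26.5, -30.5, 0], 0]
    - [[0, 0, 0], [-26.5, -30.5, 0], 0]
    - [[0, 0, 0], [-26.5, -30.5, 0], 0]
    - [[0, 0, 0], [-26.5, -30.5, 0], 0]
    - [[0, 0, 0], [-26.5, -30.5, 0], 0]
    - [[0, 0, 0], [-26.5, -30.5, 0], 0]
    - [[0, 0, 0], [-26.5, -30.5, 0], 0]
    - [[0, 0, 0], [-26.5, -30.5, 0], 0]
    - [[0, 0, 0], [-26.5, -30.5, 0], 0]
    - [[0, 0, 0], [-26.5, -30.5, 0], 0]

```text
time_s: 0.93
position: [361.8, 274.2, 231.2]
orientation: [[-0.956, 0.292, -0.0], [0.292, 0.956, -0.0], [0.0, -0.0, -1.0]]
wrist_force: [1.4, 0.4, -0.6]
grip_width: 0.0
grip_force: 0.0
```

Call:
servo_tool:
  targets:
    - [[0, 0, 0], [-26.5, -30.5, 0], 0]
    - [[0, 0, 0], [-26.5, -30.5, 0], 0]
    - [[0, 0, 0], [-26.5, -30.5, 0], 0]
    - [[0, 0, 0], [-26.5, -30.5, 0], 0]
    - [[0, 0, 0], [-26.5, -30.5, 0], 0]
    - [[0, 0, 0], [-26.5, -30.5, 10], 0]
    - [[0, 0, 0], [-26.5, -30.5, 10], 0]
    - [[0, 0, 0], [0, 0, 40], 0]
    - [[0, 0, 0], [0, 0, 40], 0]
    - [[0, 0, -0.023], [0, 0, 20], 0]

```text
time_s: 1.77
position: [474.4, 16.8, 107.8]
orientation: [[-0.962, 0.272, -0.004], [0.272, 0.962, -0.001], [0.004, -0.002, -1.0]]
wrist_force: [-0.7, 0.9, 1.0]
grip_width: 0.002
grip_force: 0.0
```

Run:
```python
from h import *
import json
c=bot.get_calibration('wrist');snap('wrist','w1.png')
s=bot.read_state();print(s['time_s'],s['position'],np.array(s['orientation']).round(3).tolist(),s['wrist_force'],s['joint_vel'])
import pickle;pickle.dump(c,open('w1.pkl','wb'))
```

```text
1.8167 [472.58871674  17.02550625 105.67801296] [[-0.963, 0.269, -0.009], [0.269, 0.963, -0.002], [0.008, -0.005, -1.0]] [-2.23761117  0.10970163 -1.74549689] [-0.0291463  -0.06969767  0.01645481 -0.03250488  0.05772941  0.13602106
 -0.10242899]
```

View pics/w1.png

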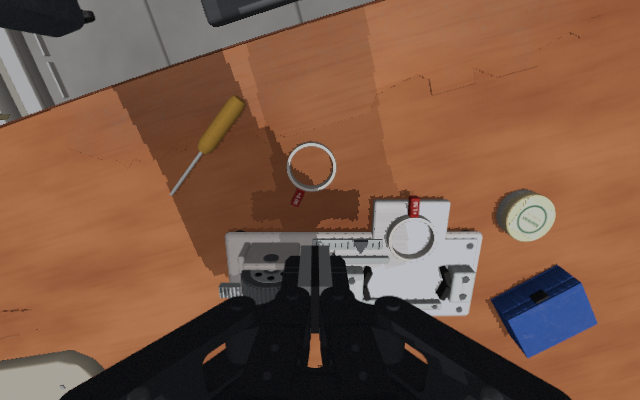

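The wrist view has forward pointing down and clamp +y to the right. Lens ring at (410,238), red tab end at (415,198), gauge wedge at (361,245), jaw linings at (368,283) and (445,283), wheel at (263,285). Next I'll measure the points and take one enlarged crop.

Run:
```python
from h import *
import pickle
c=pickle.load(open('w1.pkl','rb'));im=cv2.imread('pics/w1.png')
cv2.imwrite('pics/w1c.png',cv2.resize(im[185:325,220:490],None,fx=2.96,fy=2.96,interpolation=cv2.INTER_CUBIC))
yaw=np.radians(-15.7);O=np.array([551.1,28.4]);ex=np.array([np.cos(yaw),np.sin(yaw)]);ey=np.array([-ex[1],ex[0]])
cl=lambda p:(np.round([(p[:2]-O)@ex,(p[:2]-O)@ey],1))
P=lambda px,z:cl(onz('w',px,z,c))
print('front corners (exp -41,-106)(-41,106)',P((228,233),11),P((481,234),11))
print('tongue corners (-69,6)(-69,66)',P((376,199),14),P((449,201),14))
print('gauge',P((361,252),18),'lens ring',P((410,238),22))
h=cv2.cvtColor(im,cv2.COLOR_BGR2HSV)
m=cv2.inRange(h,(0,150,60),(5,255,255))|cv2.inRange(h,(172,150,60),(180,255,255));m[:, :390]=0;m[:, 440:]=0
y,x=np.nonzero(m);print('tab px',x.min(),x.max(),y.min(),y.max(),'end',P((x[y<y.min()+4].mean(),y.min()),22))
print('moving lining',P((368,283),24),'fixed',P((445,283),24))
g=cv2.imread('pics/w1.png',0)
for d in('scene','top'):
  for k,q,z in(('wheeltop',(-16,-72),62.4),('O',(0,0),0)): X=[*(O+q[0]*ex+q[1]*ey),z];print(d,k,proj(d,X).round(1))
print('wheel top in wrist',proj('w',[*(O-16*ex-72*ey),62.4],c).round(1))
```

```text
front corners (exp -41,-106)(-41,106) [ -41.5 -102.7] [-40.4 102.5]
tongue corners (-69,6)(-69,66) [-71.5  14.3] [-69.8  71. ]
gauge [-28.2   4.2] lens ring [-42.3  41. ]
tab px 409 419 196 217 end [-76.5  41.2]
moving lining [-3.4 10.2] fixed [-3.  72.8]
scene wheeltop [311.9 184.9]
scene O [317.7 219.1]
top wheeltop [325.6 202. ]
top O [305.1 193.5]
wheel top in wrist [257.  298.7]
```

View pics/w1c.png

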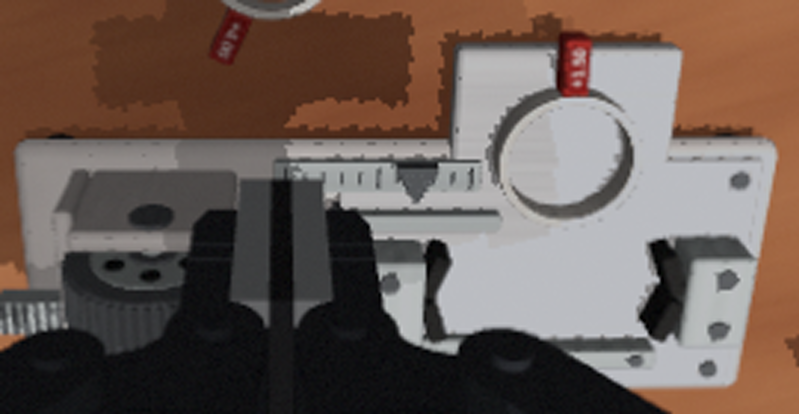

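The crop shows the tab labelled +1.50 and straight, the gauge wedge tip at crop (417,200), the jaw linings, and the wheel's front disc at (155,270). The tongue, fixed jaw and gauge all lie about 6–8 mm further along +y than my rectangle-centred origin predicts. I'll check that shift against the wheel and the ring size.

```bash
cat >> h.py <<'E'
yaw=np.radians(-15.7);ex=np.array([np.cos(yaw),np.sin(yaw)]);ey=np.array([-ex[1],ex[0]])
O=np.array([551.1,28.4])+6.6*ey
W=lambda x,y,z:np.array([*(O+x*ex+y*ey),z])
cl=lambda p:np.round([(np.array(p)[:2]-O)@ex,(np.array(p)[:2]-O)@ey],1)
E
python3 - <<'E'
from h import *
import pickle
c=pickle.load(open('w1.pkl','rb'))
pr=lambda *a:proj('w',W(*a),c)
crop=lambda p:((p-[220,185])*2.96).round()
print('wheel axle front crop (155,270 seen)',crop(pr(-24,-72,40)))
print('wheel extents crop',crop(pr(-24,-94.4,40)),crop(pr(-24,-49.6,40)))
print('tongue',crop(pr(-69,6,14)),crop(pr(-69,66,14)),'ring diam crop (137)',crop(pr(-42,15.4,22)),crop(pr(-42,53.4,22)))
for n in('top','scene'):
  f=(307,193) if n=='top' else (322,218); s=(400/600*5)
  for k,q in(('wheel',(-16,-72,62.4)),('tongueR',(-69,66,14)),('tongueL',(-69,6,14)),('lens',(-42,34.4,22))):
    p=proj(n,W(*q)); print(n,k,p.round(1),'two.png',((p-[f[0]-60,f[1]-40])*3.333+([400,0] if n=='scene' else [0,0])).round())
s=bot.read_state();R=np.array(s['orientation']);p=np.array(s['position']);print(p,cl(p),R.round(3).tolist())
print('TCP crop',crop(proj('w',p,c)))
t=W(-76.5-26,34.6,60);print('to',t,'tool delta',R.T@(t-p))
E
```

```text
wheel axle front crop (155,270 seen) [149. 255.]
wheel extents crop [ 60. 255.] [239. 255.]
tongue [455.  50.] [684.  50.] ring diam crop (137) [490. 158.] [634. 158.]
top wheel [323.5 201.3] two.png [255. 161.]
top tongueR [275.7 205.2] two.png [ 96. 174.]
top tongueL [293.7 211.6] two.png [156. 195.]
top lens [288.1 200.1] two.png [137. 157.]
scene wheel [313.  186.9] two.png [570.  30.]
scene tongueR [352.7 229.6] two.png [702. 172.]
scene tongueL [342.7 211.2] two.png [669. 111.]
scene lens [338.5 222.4] two.png [655. 148.]
[472.58871674  17.02550625 105.67801296] [-72.5 -38.8] [[-0.963, 0.269, -0.009], [0.269, 0.963, -0.002], [0.008, -0.005, -1.0]]
TCP crop [281. 211.]
to [463.57283437  95.79944567  60.        ] tool delta [29.51040176 73.66523205 45.55952489]
```

The shifted frame now matches the wheel, tongue and lens in all three views, to within about 2–3 mm. Moving to a place in front of the tab.

Call:
servo_tool:
  targets:
    - [[0, 0, 0], [10, 25, 0], 0]
    - [[0, 0, 0], [10, 25, 0], 0]
    - [[0, 0, 0], [9, 24, 0], 0]
    - [[0, 0, 0], [0, 0, 20], 0]
    - [[0, 0, 0], [0, 0, 20], 0]
    - [[0, 0, 0], [0, 0, 15], 0]
    - [[0, 0, 0], [0, 0, 0], 0]
    - [[0, 0, 0], [0, 0, 0], 0]
    - [[0, 0, 0], [0, 0, 0], 0]
    - [[0, 0, 0], [0, 0, 0], 0]

```text
time_s: 2.65
position: [469.6, 97.1, 57.5]
orientation: [[-0.963, 0.271, 0.002], [0.271, 0.963, 0.001], [-0.002, 0.001, -1.0]]
wrist_force: [0.2, -0.2, 0.5]
grip_width: -0.001
grip_force: 0.0
```

Run:
```python
from h import *
c=bot.get_calibration('wrist');im=snap('wrist','w2.png')
s=bot.read_state();p=np.array(s['position']);print(s['time_s'],p,cl(p),np.array(s['orientation']).round(3).tolist(),s['wrist_force'],s['joint_vel'].round(3) if hasattr(s['joint_vel'],'round') else 0)
print('proj tab end',proj('w',W(-76.5,34.6,22),c),'tcp',proj('w',p,c))
cv2.imwrite('pics/w2c.png',cv2.resize(cv2.cvtColor(im[150:350,200:440],cv2.COLOR_RGB2BGR),None,fx=2.9,fy=2.9,interpolation=cv2.INTER_CUBIC))
h=cv2.cvtColor(im,cv2.COLOR_RGB2HSV);m=cv2.inRange(h,(0,150,60),(5,255,255))|cv2.inRange(h,(172,150,60),(180,255,255))
n,_,st,ce=cv2.connectedComponentsWithStats(m)
for i in range(1,n):
  if st[i,4]>30:print(st[i],ce[i],cl(onz('w',(ce[i][0],st[i,1]),22,c)))
```

```text
2.7 [469.4975654   97.17851136  57.43049534] [-97.2  37.5] [[-0.963, 0.271, 0.002], [0.271, 0.963, 0.001], [-0.002, 0.001, -1.0]] [-0.01536274  0.30048307 -0.16082967] [-0.001  0.004 -0.003  0.004 -0.006 -0.006  0.002]
proj tab end [310.57170552 261.8239868 ] tcp [315.50756238 261.43097024]
[174 248  15  20 125] [181.384 257.224] [-85.8 -44.6]
```

View pics/w2c.png

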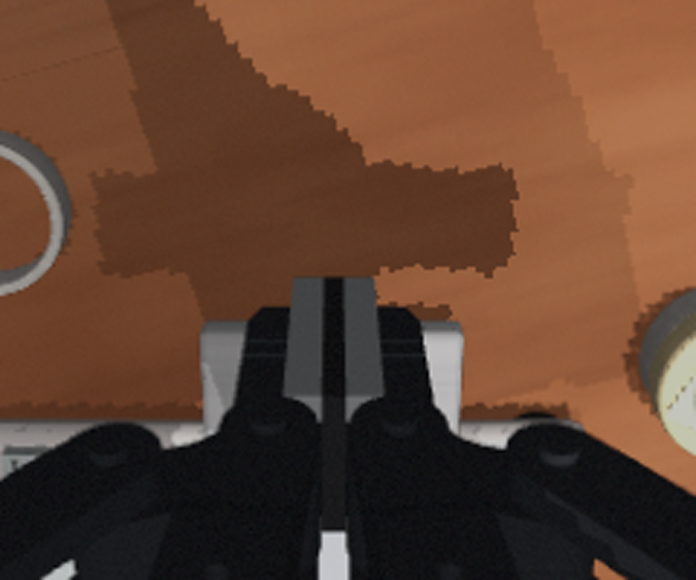

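The tongue mid-line is at crop column 332 and the fingers at 334, so the TCP is about 2.5 mm to the +y side of the tab. The fingers are shut, with a tip about 18 mm wide. I'll correct that, descend and approach.

Call:
servo_tool:
  targets:
    - [[0, 0, 0], [0, -2.5, 10], 0]
    - [[0, 0, 0], [0, 0, 10], 0]
    - [[0, 0, 0], [0, 0, 10], 0]
    - [[0, 0, 0], [0, 0, 10], 0]
    - [[0, 0, 0], [0, 0, 0], 0]
    - [[0, 0, 0], [-5, 0, 0], 0]
    - [[0, 0, 0], [-5, 0, 0], 0]
    - [[0, 0, 0], [-4, 0, 0], 0]
    - [[0, 0, 0], [-4, 0, 0], 0]
    - [[0, 0, 0], [-3, 0, 0], 0]

```text
time_s: 3.53
position: [489.1, 88.9, 16.6]
orientation: [[-0.963, 0.271, 0.001], [0.271, 0.963, 0.0], [-0.001, 0.0, -1.0]]
wrist_force: [-1.3, 1.0, -0.6]
grip_width: 0.002
grip_force: 0.2
```

Run:
```python
from h import *
c=bot.get_calibration('wrist');im=snap('wrist','w3.png')
s=bot.read_state();p=np.array(s['position']);print(s['time_s'],p,cl(p),s['wrist_force'])
cv2.imwrite('pics/w3c.png',cv2.resize(cv2.cvtColor(im[130:350,190:490],cv2.COLOR_RGB2BGR),None,fx=2.6,fy=2.6,interpolation=cv2.INTER_CUBIC))
```

```text
3.5833 [489.58256122  88.74602709  16.66695054] [-75.6  34.8] [ 0.64738913 -0.7590381  -0.93424056]
```

View pics/w3c.png

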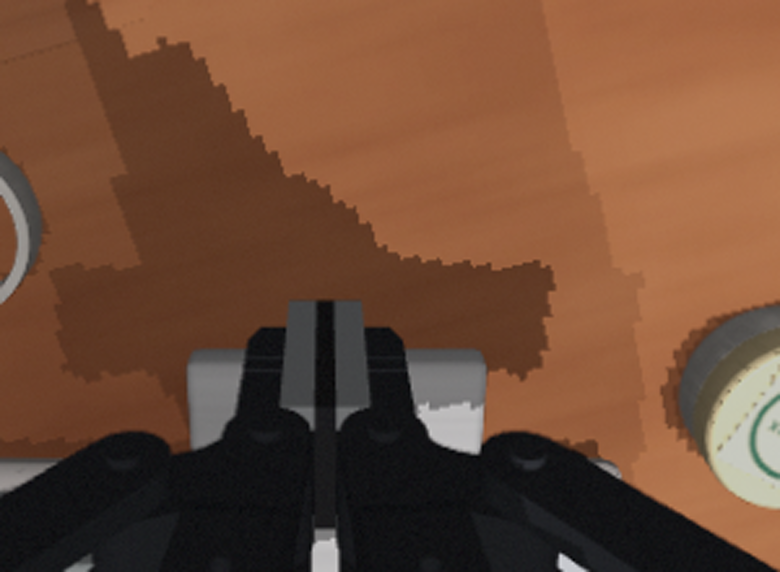

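The lens is hidden behind the fingers. The tips are centred left of the tongue's middle, as the tab is. I'll continue the push.

Call:
servo_tool:
  targets:
    - [[0, 0, 0], [-4, 0, 0], 0]
    - [[0, 0, 0], [-4, 0, 0], 0]
    - [[0, 0, 0], [-4, 0, 0], 0]
    - [[0, 0, 0], [-4, 0, 0], 0]
    - [[0, 0, 0], [-4, 0, 0], 0]
    - [[0, 0, 0], [-3, 0, 0], 0]
    - [[0, 0, 0], [-2, 0, 0], 0]
    - [[0, 0, 0], [-1, 0, 0], 0]
    - [[0, 0, 0], [0, 0, 0], 0]
    - [[0, 0, 0], [0, 0, 0], 0]

```text
time_s: 4.42
position: [513.1, 81.9, 16.2]
orientation: [[-0.963, 0.27, -0.0], [0.27, 0.963, 0.0], [0.0, -0.0, -1.0]]
wrist_force: [0.4, 0.1, -0.3]
grip_width: 0.003
grip_force: 0.0
```

Run:
```python
from h import *
a=bot.snapshot('top');b=bot.snapshot('scene')
s=bot.read_state();p=np.array(s['position']);print(s['time_s'],p,cl(p),s['wrist_force'])
A=cv2.resize(a[170:230,265:345],(400,300),interpolation=cv2.INTER_CUBIC);B=cv2.resize(b[170:260,280:400],(400,300),interpolation=cv2.INTER_CUBIC)
cv2.imwrite('pics/p1.png',cv2.cvtColor(np.hstack([A,B]),cv2.COLOR_RGB2BGR))
print('expected lens final scene crop',(proj('scene',W(0.7,34.6,22))-[280,170])*3.333,'top',(proj('top',W(.7,34.6,22))-[265,170])*5)
```

```text
4.5167 [513.03218474  81.93776322  16.26557634] [-51.1  34.6] [ 0.28421827 -0.29258412  0.08250592]
expected lens final scene crop [146.72165379 195.20940631] top [138.84041589  87.17342775]
```

View pics/p1.png

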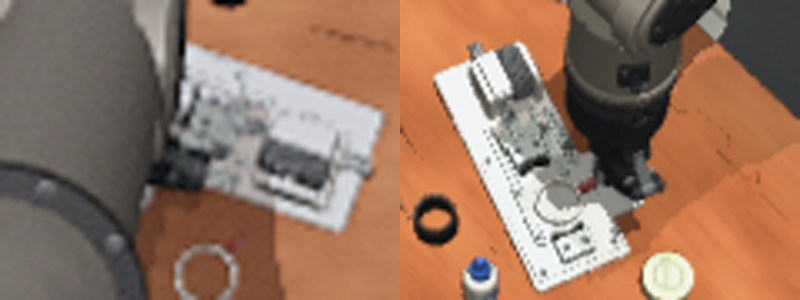

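In the scene view the ring is between the jaws at (558,205), tab straight and fingers behind it. It has about 6 mm left to go to the stop.

Call:
servo_tool:
  targets:
    - [[0, 0, 0], [-1.5, 0, 0], 0]
    - [[0, 0, 0], [-1.5, 0, 0], 0]
    - [[0, 0, 0], [-1, 0, 0], 0]
    - [[0, 0, 0], [-1, 0, 0], 0]
    - [[0, 0, 0], [-0.5, 0, 0], 0]
    - [[0, 0, 0], [-0.5, 0, 0], 0]
    - [[0, 0, 0], [-0.5, 0, 0], 0]
    - [[0, 0, 0], [0, 0, 0], 0]
    - [[0, 0, 0], [0, 0, 0], 0]
    - [[0, 0, 0], [0, 0, 0], 0]

```text
time_s: 5.35
position: [519.2, 80.2, 16.2]
orientation: [[-0.963, 0.27, -0.001], [0.27, 0.963, 0.0], [0.001, -0.0, -1.0]]
wrist_force: [-1.2, 0.3, -0.1]
grip_width: 0.003
grip_force: 0.7
```

```bash
cat > lens.py <<'E'
from h import *
b=bot.snapshot('scene')
s=bot.read_state();p=np.array(s['position']);f=np.array(s['wrist_force']);print(round(s['time_s'],2),p.round(1),cl(p),'F clamp',(f[:2]@ex).round(2),(f[:2]@ey).round(2),f[2].round(2))
h=cv2.cvtColor(b,cv2.COLOR_RGB2HSV);m=cv2.inRange(h,(0,120,50),(6,255,255))|cv2.inRange(h,(170,120,50),(180,255,255))
m[:150]=0;m[260:]=0;m[:,:290]=0;m[:,380:]=0
n,_,st,ce=cv2.connectedComponentsWithStats(m)
for i in range(1,n):
  if st[i,4]>3:print('red',st[i],ce[i].round(1),cl(onz('scene',ce[i],22)))
E
python3 lens.py
```

```text
5.4 [519.2  80.2  16.2] [-44.8  34.6] F clamp -1.09 -0.5 0.13
red [332 225   5   3   8] [334.1 226.2] [-26.5  39.7]
```

Call:
servo_tool:
  targets:
    - [[0, 0, 0], [-0.5, 0, 0], 0]
    - [[0, 0, 0], [0, 0, 0], 0]
    - [[0, 0, 0], [-0.5, 0, 0], 0]
    - [[0, 0, 0], [0, 0, 0], 0]
    - [[0, 0, 0], [-0.5, 0, 0], 0]
    - [[0, 0, 0], [0, 0, 0], 0]
    - [[0, 0, 0], [0, 0, 0], 0]
    - [[0, 0, 0], [0, 0, 0], 0]
    - [[0, 0, 0], [0, 0, 0], 0]
    - [[0, 0, 0], [0, 0, 0], 0]

```text
time_s: 6.23
position: [519.5, 80.1, 16.0]
orientation: [[-0.963, 0.27, -0.003], [0.27, 0.963, 0.0], [0.003, -0.0, -1.0]]
wrist_force: [-6.4, 1.7, 2.6]
grip_width: 0.001
grip_force: 3.1
```

```bash
python3 lens.py
```

```text
6.28 [519.5  80.   16. ] [-44.4  34.6] F clamp -6.51 -0.59 3.15
red [332 225   5   3   8] [334.1 226.2] [-26.5  39.7]
```

The lens is seated, with 6.5 N against the stop. I'll retract, rise and go above the wheel.

Call:
servo_tool:
  targets:
    - [[0, 0, 0], [5, 0, 0], 0]
    - [[0, 0, 0], [10, 0, 0], 0]
    - [[0, 0, 0], [0, 0, -25], 0]
    - [[0, 0, 0], [0, 0, -25], 0]
    - [[0, 0, 0], [0, 0, -25], 0]
    - [[0, 0, 0], [-14, -32, 0], 0]
    - [[0, 0, 0], [-14, -32, 0], 0]
    - [[0, 0, 0], [-13, -34, 0], 0]
    - [[0, 0, 0], [0, 0, 0], 0]
    - [[0, 0, 0], [0, 0, 0], 0]

```text
time_s: 7.12
position: [519.6, -24.4, 91.7]
orientation: [[-0.961, 0.276, 0.002], [0.276, 0.961, -0.001], [-0.002, -0.0, -1.0]]
wrist_force: [0.3, 1.1, 0.5]
grip_width: 0.001
grip_force: 0.0
```

```bash
cat > st.py <<'E'
from h import *
s=bot.read_state();p=np.array(s['position']);f=np.array(s['wrist_force']);print(round(s['time_s'],2),p.round(1),cl(p),'F clamp',(f[:2]@ex).round(2),(f[:2]@ey).round(2),f[2].round(2))
E
python3 lens.py
python3 - <<'E'
from h import *
c=bot.get_calibration('wrist');im=snap('wrist','w4.png')
print('wheel top proj',proj('w',W(-16,-72,62.4),c),'tcp',proj('w',bot.read_state()['position'],c),'gauge',proj('w',W(-28,-2.4,18),c))
E
```

```text
7.17 [519.6 -22.3  91.5] [-16.6 -63.9] F clamp 0.36 0.55 -0.31
red [332 194   5   4  16] [334.  195.7] [-66.2 -43.1]
red [332 225   5   3   8] [334.1 226.2] [-26.5  39.7]
wheel top proj [301.49885138 237.2131092 ] tcp [317.93762302 260.69358883] gauge [403.50206772 193.53656363]
```

View pics/w4.png

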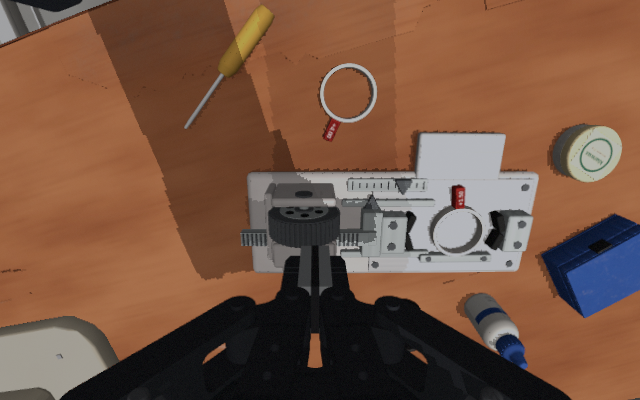

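The wrist view shows the lens ring seated at (459,231) against the stop, gauge tip at (403,193), pointer tip at (372,198) and the wheel centred on column 304. I'll measure the opening by remapping onto the z = 18 mm plane.

```bash
cat > gap.py <<'E'
from h import *
import sys
def gap(im,c,out=None):
    xs=np.arange(-40,-8,.25);ys=np.arange(-35,12,.25)
    M=np.array([[proj('w',W(x,y,18),c) for y in ys] for x in xs],np.float32)
    w=cv2.remap(im,M[...,0],M[...,1],cv2.INTER_LINEAR); g=w.min(2)
    if out: cv2.imwrite(out,cv2.cvtColor(cv2.resize(w,None,fx=4,fy=4),cv2.COLOR_RGB2BGR))
    m=(w.max(2)<90).astype(np.uint8); n,_,st,ce=cv2.connectedComponentsWithStats(m)
    for i in range(1,n):
        if st[i,4]>60: print('dark x %.1f..%.1f y %.1f..%.1f cen %.1f %.1f area %.1f'%(xs[st[i,1]],xs[st[i,1]+st[i,3]-1],ys[st[i,0]],ys[st[i,0]+st[i,2]-1],xs[int(ce[i][1])],ys[int(ce[i][0])],st[i,4]/16))
if __name__=='__main__':
    c=bot.get_calibration('wrist');im=bot.snapshot('wrist');gap(im,c,'pics/'+sys.argv[1])
    import st
E
python3 gap.py g1.png
```

```text
dark x -39.2..-28.2 y -9.8..2.0 cen -35.0 -4.2 area 68.2
dark x -27.8..-8.2 y -35.0..11.8 cen -16.2 -15.8 area 270.1
7.27 [519.4 -20.3  91.2] [-17.3 -62.1] F clamp -0.43 1.17 0.24
```

View pics/g1.png

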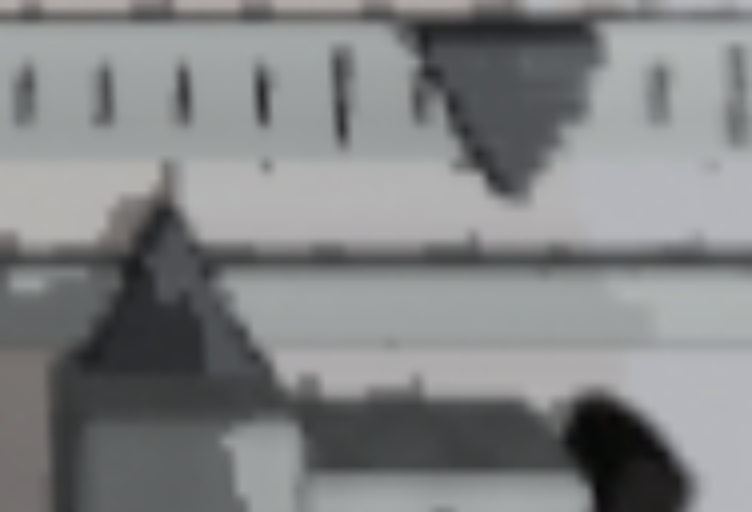

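The picture (16 px/mm) shows the gauge tip at (515,200), y ≈ -2.8 mm, and the pointer tip at (168,165), y ≈ -24.5 mm. The jaw is about 21.7 mm open, with scale marks 5 mm apart as expected. I'll automate this measurement and lower onto the wheel.

Call:
servo_tool:
  targets:
    - [[0, 0, 0], [0, 0, 8], 0]
    - [[0, 0, 0], [0, 0, 8], 0]
    - [[0, 0, 0], [0, 0, 6], 0]
    - [[0, 0, 0], [0, 0, 3], 0]
    - [[0, 0, 0], [0, 0, 0], 0]
    - [[0, 0, 0], [0, 0, 0], 0]
    - [[0, 0, 0], [0, 0, 0], 0]
    - [[0, 0, 0], [0, 0, 0], 0]
    - [[0, 0, 0], [0, 0, 0], 0]
    - [[0, 0, 0], [0, 0, 0], 0]

```text
time_s: 8.1
position: [519.6, -21.7, 66.5]
orientation: [[-0.963, 0.27, 0.0], [0.27, 0.963, 0.0], [-0.0, 0.0, -1.0]]
wrist_force: [0.6, -0.0, 0.1]
grip_width: 0.0
grip_force: 0.0
```

```bash
cat > gap.py <<'E'
from h import *
c=bot.get_calibration('wrist');im=bot.snapshot('wrist')
def mid(x0,x1,y0=-35,y1=12):
    o=[];ys=np.arange(y0,y1,.25)
    for x in np.arange(x0,x1,.25):
        M=np.array([[proj('w',W(x,y,18),c) for y in ys]],np.float32)
        g=cv2.remap(im,M[...,0],M[...,1],cv2.INTER_LINEAR).max(2)[0]<125
        n,l,st,ce=cv2.connectedComponentsWithStats(g.astype(np.uint8)[None])
        if n>1:
            i=1+np.argmax(st[1:,4]); o.append((ys[int(round(ce[i][0]))],st[i,4]*.25))
    o=np.array(o);return np.median(o,0) if len(o) else None, len(o)
G=mid(-32,-29,-15,12);P=mid(-22,-19.5);print('gauge y,width',G,'pointer',P)
if P[0] is not None:print('open %.2f'%(G[0][0]-P[0][0]))
import st
E
python3 gap.py
```

```text
gauge y,width (array([-3.5 ,  5.75]), 12) pointer (array([-27.625,  14.875]), 10)
open 24.12
8.15 [519.6 -21.7  66.5] [-16.8 -63.3] F clamp 0.54 0.34 -0.08
```

Call:
servo_tool:
  targets:
    - [[0, 0, 0], [1.5, -0.5, 2], 0]
    - [[0, 0, 0], [0, 0, 1], 0]
    - [[0, 0, 0], [0, 0, 0.7], 0]
    - [[0, 0, 0], [0, 0, 0.5], 0]
    - [[0, 0, 0], [0, 0, 0.5], 0]
    - [[0, 0, 0], [0, 0, 0.3], 0]
    - [[0, 0, 0], [0, 0, 0.2], 0]
    - [[0, 0, 0], [0, 0, 0], 0]
    - [[0, 0, 0], [0, 0, 0], 0]
    - [[0, 0, 0], [0, 0, 0], 0]

```text
time_s: 8.98
position: [517.8, -21.3, 62.0]
orientation: [[-0.963, 0.27, -0.0], [0.27, 0.963, 0.001], [0.001, 0.001, -1.0]]
wrist_force: [-4.2, 2.4, 13.2]
grip_width: 0.0
grip_force: 6.8
```

```bash
python3 st.py
```

```text
8.98 [517.8 -21.3  62. ] [-18.6 -63.4] F clamp -4.72 1.17 13.19
```

Call:
servo_tool:
  targets:
    - [[0, 0, 0], [0, 0, -0.4], 0]
    - [[0, 0, 0], [0, -2, 0], 0]
    - [[0, 0, 0], [0, -2, 0], 0]
    - [[0, 0, 0], [0, -2, 0], 0]
    - [[0, 0, 0], [0, -2, 0], 0]
    - [[0, 0, 0], [0, -2, 0], 0]
    - [[0, 0, 0], [0, -2, 0], 0]
    - [[0, 0, 0], [0, -2, 0], 0]
    - [[0, 0, 0], [0, 0, 0], 0]
    - [[0, 0, 0], [0, 0, 0], 0]

```text
time_s: 9.82
position: [513.9, -35.2, 62.1]
orientation: [[-0.963, 0.271, -0.0], [0.271, 0.963, 0.001], [0.0, 0.001, -1.0]]
wrist_force: [-3.9, 0.0, 11.1]
grip_width: 0.002
grip_force: 5.1
```

```bash
python3 gap.py
```

```text
gauge y,width (array([-3.5,  5.5]), 12) pointer (array([-19.75 ,   8.625]), 10)
open 16.25
9.87 [513.9 -35.2  62.1] [-18.6 -77.9] F clamp -3.48 -0.11 10.15
```

Call:
servo_tool:
  targets:
    - [[0, 0, 0], [0, 0, -3], 0]
    - [[0, 0, 0], [0, 0, -3], 0]
    - [[0, 0, 0], [0, 7.5, 0], 0]
    - [[0, 0, 0], [0, 7.5, 0], 0]
    - [[0, 0, 0], [0, 0, 0], 0]
    - [[0, 0, 0], [0, 0, 0], 0]
    - [[0, 0, 0], [0, 0, 3], 0]
    - [[0, 0, 0], [0, 0, 2], 0]
    - [[0, 0, 0], [0, 0, 0.8], 0]
    - [[0, 0, 0], [0, 0, 0], 0]

```text
time_s: 10.7
position: [518.1, -20.7, 62.1]
orientation: [[-0.963, 0.271, -0.0], [0.271, 0.963, 0.001], [0.001, 0.001, -1.0]]
wrist_force: [-2.0, 1.2, 9.3]
grip_width: -0.001
grip_force: 4.5
```

Call:
servo_tool:
  targets:
    - [[0, 0, 0], [0, 0, 0], 0]
    - [[0, 0, 0], [0, -2, 0], 0]
    - [[0, 0, 0], [0, -2, 0], 0]
    - [[0, 0, 0], [0, -2, 0], 0]
    - [[0, 0, 0], [0, -2, 0], 0]
    - [[0, 0, 0], [0, -2, 0], 0]
    - [[0, 0, 0], [0, -2, 0], 0]
    - [[0, 0, 0], [0, -2, 0], 0]
    - [[0, 0, 0], [0, -1, 0], 0]
    - [[0, 0, 0], [0, 0, 0], 0]

```text
time_s: 11.53
position: [514.0, -35.6, 62.1]
orientation: [[-0.963, 0.271, -0.0], [0.271, 0.963, 0.0], [0.0, 0.0, -1.0]]
wrist_force: [-2.1, 1.2, 9.4]
grip_width: 0.003
grip_force: 4.5
```

```bash
python3 gap.py; python3 lens.py
```

```text
gauge y,width (array([-3.5 ,  5.25]), 12) pointer (array([-14.25,   8.25]), 10)
open 10.75
11.58 [514.  -35.6  62.1] [-18.4 -78.2] F clamp -3.22 0.43 9.37
11.63 [514.  -35.6  62.1] [-18.4 -78.3] F clamp -1.74 -0.54 8.41
red [332 194   5   4  17] [334.  195.6] [-66.3 -43.4]
red [332 225   5   3   8] [334.1 226.2] [-26.5  39.7]
```

Call:
servo_tool:
  targets:
    - [[0, 0, 0], [0, 0, -3], 0]
    - [[0, 0, 0], [0, 0, -3], 0]
    - [[0, 0, 0], [0, 7.5, 0], 0]
    - [[0, 0, 0], [0, 7.5, 0], 0]
    - [[0, 0, 0], [0, 0, 0], 0]
    - [[0, 0, 0], [0, 0, 0], 0]
    - [[0, 0, 0], [0, 0, 3], 0]
    - [[0, 0, 0], [0, 0, 2], 0]
    - [[0, 0, 0], [0, 0, 1], 0]
    - [[0, 0, 0], [0, 0, 0], 0]

```text
time_s: 12.47
position: [518.1, -20.7, 62.1]
orientation: [[-0.963, 0.271, -0.0], [0.271, 0.963, 0.001], [0.001, 0.001, -1.0]]
wrist_force: [-2.1, 1.8, 10.2]
grip_width: 0.003
grip_force: 4.4
```

Call:
servo_tool:
  targets:
    - [[0, 0, 0], [0, 0, 0], 0]
    - [[0, 0, 0], [0, -2, 0], 0]
    - [[0, 0, 0], [0, -2, 0], 0]
    - [[0, 0, 0], [0, -2, 0], 0]
    - [[0, 0, 0], [0, -2, 0], 0]
    - [[0, 0, 0], [0, -2, 0], 0]
    - [[0, 0, 0], [0, -2, 0], 0]
    - [[0, 0, 0], [0, -2, 0], 0]
    - [[0, 0, 0], [0, -1, 0], 0]
    - [[0, 0, 0], [0, 0, 0], 0]

```text
time_s: 13.3
position: [514.0, -35.6, 62.1]
orientation: [[-0.963, 0.271, -0.0], [0.271, 0.963, 0.0], [0.0, 0.0, -1.0]]
wrist_force: [-2.0, -0.0, 9.4]
grip_width: -0.005
grip_force: 4.5
```

Call:
servo_tool:
  targets:
    - [[0, 0, 0], [0, 0, -4], 0]
    - [[0, 0, 0], [0, 0, -8], 0]
    - [[0, 0, 0], [0, 0, -8], 0]
    - [[0, 0, 0], [0, 0, -8], 0]
    - [[0, 0, 0], [0, 7.5, 0], 0]
    - [[0, 0, 0], [0, 7.5, 0], 0]
    - [[0, 0, 0], [0, 0, 0], 0]
    - [[0, 0, 0], [0, 0, 0], 0]
    - [[0, 0, 0], [0, 0, 0], 0]
    - [[0, 0, 0], [0, 0, 0], 0]

```text
time_s: 14.13
position: [517.8, -20.9, 89.3]
orientation: [[-0.963, 0.27, -0.001], [0.27, 0.963, -0.0], [0.001, -0.0, -1.0]]
wrist_force: [-0.1, -0.4, -0.3]
grip_width: 0.001
grip_force: 0.0
```

```bash
cat > tips.py <<'E'
# wedge edges by rows: sub-pixel midlines from raw image remap
from h import *
c=bot.get_calibration('wrist');im=bot.snapshot('wrist')
ys=np.arange(-25,10,.25)
for x in np.arange(-34,-17,.75):
    M=np.array([[proj('w',W(x,y,18),c) for y in ys]],np.float32)
    g=cv2.remap(im,M[...,0],M[...,1],cv2.INTER_LINEAR).max(2)[0]
    n,l,st,ce=cv2.connectedComponentsWithStats((g<125).astype(np.uint8)[None])
    print('%.2f'%x,[(float(ys[st[i,0]]),float(ys[st[i,0]+st[i,2]-1]),float(ys[0]+.25*ce[i][0].round(1))) for i in range(1,n) if st[i,4]>3])
import st
E
python3 tips.py;python3 gap.py
```

```text
-34.00 [(-24.0, -23.25, -23.625), (-19.0, -18.25, -18.625), (-14.25, -13.5, -13.875), (-9.25, -8.0, -8.625), (-7.5, 1.25, -3.125)]
-33.25 [(-24.0, -23.25, -23.625), (-19.0, -18.25, -18.625), (-14.25, -13.5, -13.875), (-9.25, -8.25, -8.75), (-7.25, 1.25, -3.0)]
-32.50 [(-14.25, -13.25, -13.75), (-7.25, 0.5, -3.375)]
-31.75 [(-6.75, -0.25, -3.5)]
-31.00 [(-6.5, -0.75, -3.625)]
-30.25 [(-6.5, -1.0, -3.75)]
-29.50 [(-5.25, -1.5, -3.375)]
-28.75 [(-4.75, -2.25, -3.5)]
-28.00 [(-4.0, -2.25, -3.125)]
-27.25 [(-11.5, -10.25, -10.875), (-9.75, -8.5, -9.125)]
-26.50 [(-11.5, -7.75, -9.625)]
-25.75 [(-11.5, -7.5, -9.5)]
-25.00 [(-12.25, -6.5, -9.375)]
-24.25 [(-25.0, 9.75, -7.625)]
-23.50 [(-25.0, 9.75, -7.625)]
-22.75 [(-25.0, -24.0, -24.5), (-12.25, -5.5, -8.875)]
-22.00 [(-25.0, -24.25, -24.625), (-12.5, -5.25, -8.875)]
-21.25 [(-25.0, -24.0, -24.5), (-13.0, -5.0, -9.0)]
-20.50 [(-25.0, -23.75, -24.375), (-13.25, -4.5, -8.875)]
-19.75 [(-25.0, -23.25, -24.125), (-13.25, -4.0, -8.625)]
-19.00 [(-25.0, -23.25, -24.125), (-14.5, -3.5, -9.0)]
-18.25 [(-17.0, -3.25, -10.125)]
-17.50 [(-17.0, -2.5, -9.75)]
14.18 [517.8 -21.   89.4] [-18.7 -63.2] F clamp -0.18 0.69 0.17
gauge y,width (array([-3.5  ,  6.125]), 12) pointer (array([-29.25,  11.75]), 10)
open 25.75
14.23 [517.9 -21.1  89.5] [-18.6 -63.2] F clamp 0.22 -0.54 -0.23
```

The pointer is about 5.5 mm open now, as three strokes should leave it. One more 15 mm stroke, slower, then a measurement.

Call:
servo_tool:
  targets:
    - [[0, 0, 0], [0, 0, 9], 0]
    - [[0, 0, 0], [0, 0, 9], 0]
    - [[0, 0, 0], [0, 0, 5], 0]
    - [[0, 0, 0], [0, 0, 2], 0]
    - [[0, 0, 0], [0, 0, 1.5], 0]
    - [[0, 0, 0], [0, 0, 1], 0]
    - [[0, 0, 0], [0, 0, 0.5], 0]
    - [[0, 0, 0], [0, 0, 0], 0]
    - [[0, 0, 0], [0, -1, 0], 0]
    - [[0, 0, 0], [0, -1, 0], 0]

```text
time_s: 15.07
position: [517.3, -21.9, 62.2]
orientation: [[-0.963, 0.27, -0.001], [0.27, 0.963, 0.001], [0.001, 0.001, -1.0]]
wrist_force: [-3.9, 2.6, 8.0]
grip_width: -0.002
grip_force: 4.1
```

Call:
servo_tool:
  targets:
    - [[0, 0, 0], [0, -1.5, 0], 0]
    - [[0, 0, 0], [0, -1.5, 0], 0]
    - [[0, 0, 0], [0, -1.5, 0], 0]
    - [[0, 0, 0], [0, -1.5, 0], 0]
    - [[0, 0, 0], [0, -1.5, 0], 0]
    - [[0, 0, 0], [0, -1.5, 0], 0]
    - [[0, 0, 0], [0, -1.5, 0], 0]
    - [[0, 0, 0], [0, -1.5, 0], 0]
    - [[0, 0, 0], [0, -1, 0], 0]
    - [[0, 0, 0], [0, 0, 0], 0]

```text
time_s: 15.9
position: [513.7, -35.0, 62.3]
orientation: [[-0.963, 0.27, -0.001], [0.27, 0.963, 0.001], [0.001, 0.001, -1.0]]
wrist_force: [-3.1, 1.7, 7.0]
grip_width: 0.004
grip_force: 3.7
```

Call:
servo_tool:
  targets:
    - [[0, 0, 0], [0, 0, 0], 0]
    - [[0, 0, 0], [0, 0, -4], 0]
    - [[0, 0, 0], [0, 0, -8], 0]
    - [[0, 0, 0], [0, 0, -8], 0]
    - [[0, 0, 0], [0, 0, -8], 0]
    - [[0, 0, 0], [0, 7.5, 0], 0]
    - [[0, 0, 0], [0, 7.5, 0], 0]
    - [[0, 0, 0], [0, 0, 0], 0]
    - [[0, 0, 0], [0, 0, 0], 0]
    - [[0, 0, 0], [0, 0, 0], 0]

```text
time_s: 16.73
position: [517.8, -20.5, 89.3]
orientation: [[-0.963, 0.27, -0.001], [0.27, 0.963, -0.0], [0.001, -0.0, -1.0]]
wrist_force: [0.6, 0.0, -0.4]
grip_width: 0.001
grip_force: 0.0
```

```bash
python3 tips.py
python3 - <<'E'
from h import *
c=bot.get_calibration('wrist');im=snap('wrist','w9.png')
h=cv2.cvtColor(im,cv2.COLOR_RGB2HSV);m=cv2.inRange(h,(0,150,60),(5,255,255))|cv2.inRange(h,(172,150,60),(180,255,255))
n,_,st,ce=cv2.connectedComponentsWithStats(m)
for i in range(1,n):
  if st[i,4]>30:print('red',st[i],cl(onz('w',ce[i],22,c)),'tab end',cl(onz('w',(ce[i][0],st[i,1]),22,c)))
E
```

```text
-34.00 [(-24.25, -23.25, -23.75), (-19.25, -18.25, -18.75), (-14.0, -13.25, -13.625), (-9.0, -8.25, -8.625), (-7.75, 1.25, -3.25)]
-33.25 [(-24.0, -23.25, -23.625), (-19.25, -18.25, -18.75), (-14.25, -13.25, -13.75), (-9.25, -8.25, -8.75), (-7.5, 1.25, -3.125)]
-32.50 [(-14.25, -13.25, -13.75), (-7.0, 0.0, -3.5)]
-31.75 [(-14.25, -13.5, -13.875), (-6.75, -0.25, -3.5)]
-31.00 [(-6.75, -0.5, -3.625)]
-30.25 [(-6.5, -1.0, -3.75)]
-29.50 [(-25.0, -24.0, -24.5), (-5.25, -1.5, -3.375)]
-28.75 [(-4.5, -2.0, -3.25)]
-28.00 [(-4.25, -2.25, -3.25)]
-27.25 [(-5.0, -2.75, -3.875)]
-26.50 [(-6.5, -2.5, -4.5)]
-25.75 [(-7.5, -2.25, -4.875)]
-25.00 [(-21.25, -20.0, -20.625), (-7.5, -1.5, -4.5)]
-24.25 [(-25.0, 9.75, -7.625)]
-23.50 [(-25.0, 9.75, -7.625)]
-22.75 [(-25.0, -24.25, -24.625), (-7.5, 0.0, -3.75)]
-22.00 [(-25.0, -23.75, -24.375), (-7.25, -0.25, -3.75)]
-21.25 [(-25.0, -23.75, -24.375), (-7.5, 0.5, -3.5)]
-20.50 [(-25.0, -23.75, -24.375), (-8.5, 0.75, -3.875)]
-19.75 [(-25.0, -23.5, -24.25), (-8.5, 1.5, -3.5)]
-19.00 [(-25.0, -23.5, -24.25), (-8.5, 1.75, -3.375)]
-18.25 [(-11.0, 2.25, -4.375)]
-17.50 [(-12.25, 2.75, -4.75)]
16.78 [517.8 -20.8  89.3] [-18.7 -63. ] F clamp -0.75 0.54 -0.55
red [322 122  18  23 157] [-73.1 -53.7] tab end [-79.7 -53.8]
red [458 190  11  22 143] [-27.4  37.9] tab end [-34.9  36.8]
```

The pointer is within about 0.3 mm of the gauge point. I'll check the ring centre with a circle detection on the z = 22 mm plane.

Run:
```python
from h import *
for name in('w4','w9'):
    im=cv2.imread(f'pics/{name}.png')
    if name=='w9': c=bot.get_calibration('wrist')
    else: continue
    xs=np.arange(-30,30,.25);ys=np.arange(10,80,.25)
    M=np.array([[proj('w',W(x,y,22),c) for y in ys] for x in xs],np.float32)
    g=cv2.cvtColor(cv2.remap(im,M[...,0],M[...,1],cv2.INTER_LINEAR),cv2.COLOR_BGR2GRAY)
    C=cv2.HoughCircles(cv2.GaussianBlur(g,(5,5),1.2),cv2.HOUGH_GRADIENT,1,8,param1=80,param2=15,minRadius=62,maxRadius=82)
    for a in C[0][:5]:print('centre x %.1f y %.1f r %.1f'%(xs[int(a[1])],ys[int(a[0])],a[2]/4))
```

```text
centre x -1.8 y 42.5 r 17.6
centre x -4.0 y 38.8 r 15.7
centre x 0.8 y 43.2 r 20.1
centre x -2.2 y 40.5 r 19.2
centre x -4.2 y 41.5 r 20.1
```

The ring centre is at about (0, 43), which fits the jaw geometry (V contact predicts y ≈ 43.4) and the limits. The arm is clear, so I'm handing in.

```bash
python3 -c "
from plant import bot
print(bot.sign_off())"
```

```text
the job is handed in; nothing more can be done
None
```

I handed the job in, and no verdict came back: the lens was pushed against the back stop (6.5 N felt), the pointer measured about 0.3 mm from the gauge point, the ring centre was roughly (0, 43) mm in the clamp frame, and the arm was clear.

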